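# Close and latch the board test fixture

## Task

The repaired circuit board sits on the spring-raised hinged plate of the test fixture. Push the plate down until it lies level, and while it is down swing the flat latch bar on the plate round until its end is fully home under the keeper, against the keeper's end stop, so that the plate stays down by itself when you let go. Do not touch the circuit board, and leave the things lying around the fixture where they are.

Things in the scene. Friction and masses are not known exactly. Their poses are not given: they have to be found in the camera images.
- fixture: Grey base of the test fixture, 300 (x) x 210 (y) x 50 mm high, fixed to the bench; its place varies. Origin: centre of its underside; its -x end is the front (roughly towards the robot), z up. The plate's hinge line runs along the fixture's y at x = +115 mm, z = 63 mm.
- keeper (a point): Steel C-shaped catch at the middle of the fixture's front end; the point is the centre of its lip's underside (fixture x -123, y 0, z 77 mm). Lip: 6 mm thick, 32 (x) x 48 (y) mm. Below it an upright column at x -129 to -139 mm and an end stop at y -9.5 to -15.5 mm; open towards the plate and on the +y side, where the latch bar comes in.
- platform (a joint): Tilt of the aluminium plate, rad: 0 = level (hard stop); its spring rests it at 0.36 (upper stop), front edge up. 225 x 176 x 10 mm, reaching 215 mm in front of the hinge; level, its top is 68 mm above the bench. The spring lifts it as soon as it is let go; holding it level at the front strip takes about 7 to 12 N.
- strip (a point): Point in the middle of the plate's bare front strip, on its top, 180 mm in front of the hinge line and 35 mm from the front edge; moves with the plate. The strip, free of the board, reaches from 100 to 215 mm in front of the hinge over the full 176 mm width; only the latch lies on it. Press here.
- latch (a joint): Angle of the flat latch bar, rad, about an axis square to the plate: 0 = closed (hard stop), bar pointing to the front (fixture -x); grows, to 1.25, towards the fixture's +y. Starts at 0.6 to 1.0, stays where left (friction 0.06 N m). It passes under the keeper's lip only with the plate level (3 mm play); swung with the plate up it goes over the lip and blocks the plate.
- latch_pivot (a point): Pivot of the latch bar on the plate's top surface, on the plate's centre line 145 mm in front of the hinge (at fixture x = -30 mm, y = 0, z = 68 mm when level); a round dark boss of 20 mm diameter, 11 mm high.
- latch_post (a point): Centre of the top of the upright round post on the latch bar, 45 mm from the pivot: 14 mm diameter, 25 mm above the bar, square to the plate. It can be pushed sideways or pinched. The steel bar is 16 mm wide, 5 mm thick, its top 6 mm above the plate, and reaches 93 mm from the pivot.
- board: Green circuit board with components, 90 x 140 mm, up to 15 mm high over the plate, fixed on the rear of the plate from 5 to 95 mm in front of the hinge. Origin: its centre, on the plate's top. Not to be touched.
- cleaner: Blue bottle with yellow cap, 60 mm diameter, 150 mm high, upright beside the rear of the fixture on its -y side. Origin at the centre of its underside. Leave alone.
- multimeter: Black handheld meter lying flat, 150 x 80 x 38 mm, on the fixture's +y side. Origin at the centre of its underside. Leave alone.
- driver: Screwdriver lying on the bench on the fixture's -y side. Leave alone.
- spool: Grey spool, 56 mm diameter, 40 mm high, at the rear on the fixture's +y side. Origin at the centre of its underside. Leave alone.

How it is judged:
By the outcome, as a careful person would: the job done as asked, in the order asked, and still so for the second after the job is handed in, with the robot touching nothing.
It also fails if it takes over 38 s, if anything falls off the work surface, if the arm or the gripper's body presses on something with over 40 N, if the wrist force passes 120 N, or if a joint passes its speed limit or range.

## Robot

A 7-joint arm with a two-finger parallel gripper is mounted at the origin on the work surface. World frame = base frame: x ahead of the robot, y to its left, z up, the work surface at z = 0. Lengths are in m, angles in rad, forces in N, time in s.
With the tool pointing down it reaches from about 0.4 to 0.875 m from the base axis. Payload 19.3 kg.
Tool frame: the origin (TCP) lies midway between the tips of the shut fingers; the grasp point (between the pads) lies bot.tcp_to_grasp behind it (bot.tcp_to_grasp is the distance from the TCP to the grasp point, in m); z points along the fingers, y is the line along which they close (so a half turn about z gives the same grasp; the last joint's range is limited). The gripper opens to 85 mm and grips with 20 to 120 N. Pads are 22 mm wide; open, the fingers measure 114 mm over their backs; the gripper's body (76 mm by 85 mm) begins 54 mm behind the grasp point. The pads swing forward as they close: fully open they stand 13 mm farther back than shut.
Start: joints at [1.087, 0.521, -0.036, 1.599, 0.021, 1.021, -0.113], TCP at [0.251, -0.572, 0.231] pointing down, gripper open.
Joint ranges: [-2.91, 2.91], [-0.3, 2.13], [-1.5, 1.42], [0.17, 2.43], [-1.26, 4.41], [0.16, 1.93], [-2.52, 2.52]. Speed limits (rad/s): [1.89, 1.89, 2.39, 2.39, 3.01, 3.01, 3.01].

## Interface

Orientations are given as [roll, pitch, yaw] about the fixed x, y, z axes, in that order (R = Rz(yaw) Ry(pitch) Rx(roll)).
In Python, from workcell import observe, imaging, bot gives the robot as it stands.
- The arm moves only by the tool send_rows, never from a script. Its argument "plan" is text: rows parted by semicolons, each of 7 numbers parted by spaces: the shift along the tool's x, y, z in m, then the turn, a rotation vector about the tool's x, y, z in degrees, then the finger opening in m, from 0 to 0.0854. In form: dx dy dz rx ry rz claw; .... A call has 1 to 10 rows; each row is the pose to reach, as a shift and turn from the pose commanded when the call began, along the tool's axes at that moment; what a row does not reach only later rows make up. A row lasts 1/12 s, in which the tool goes at most 41.7 mm and 7.16 degrees, less where a joint would pass 70% of its speed; a pose out of reach is approached as far as the arm can. A call with a gripper value outside its range is refused whole. The fingers move at their own pace and stop on an object; "grip_force" is the grip in N (left out, the last holds). Time passes only in rows, so rows that repeat a pose let the fingers close. It gives the time, the measured TCP pose, the force, the opening and the grip force at its end, in the units of the state.
- observe(): the state, without advancing time (a new reading comes with each control period).
- imaging.grab_frame(name): name is "scene" or "top" or "wrist"; returns a dict with "color" (420x560x3 uint8, red, green, blue), "fx", "fy", "cx", "cy" (pixels), "eye" and "orientation" of the camera in the world; the wrist camera has in their place "tool_from_camera" (4x4, takes a point from camera to tool coordinates, whose origin is the TCP and whose axes are the flange's). Camera axes: x right, y down, z forward; pixel columns grow to the right and rows downward; lengths in m; the calibration is good to about 2 mm. A picture is of the moment at which its call begins: read the wrist's pose just before it. There is no depth.
- bot.job_done(): hands the job in; it is judged then, once.
The state is a dict: "clock": time; "qpos": joint angles; "qd": joint speeds; "joint_efforts": joint torques, N m; "position": TCP position; "tool_rot": TCP orientation; "force": force on the tool from outside, world axes, zero at the start; "moment": the same for the moment, N m; "grip_width": finger opening in m; "finger_force": force on a finger pad.
Only numpy, scipy, OpenCV 4.12 (cv2) and the standard library are available. Lean on these libraries where they do the work, as an engineer would, in place of code of your own. Each camera call takes 0.05 s, during which the arm holds its last target. There are 200 camera calls.

## Working session

There is one attempt and no reset: what is moved stays moved. The work goes in short steps, Python scripts to look and compute and a tool call to move; the robot and the scene stay as the last step left them, time stands still between calls to the robot, and variables do not carry over. Pictures are saved under pics/ and viewed, at most 10 in all, crops included, and the job is handed in when it is done.

Besides the shell and the picture viewer there is one more tool, called after "Call:" as a command line: name --argument value ..., lists and objects as JSON in quotes. send_rows: Moves the arm, as the interface text tells. Its arguments: {"type":"object","properties":{"plan":{"type":"string"},"grip_force":{"type":"number"}},"required":["plan"]}

```bash
mkdir -p pics; python3 - <<'E'
from workcell import observe, imaging, bot
import cv2,numpy as np
s=observe();print(s['clock'],s['position'],s['tool_rot'],s['force'],s['grip_width'],bot.tcp_to_grasp)
for n in ['scene','top']:
    f=imaging.grab_frame(n);print(n,{k:np.round(v,4).tolist() for k,v in f.items() if k!='color'})
    cv2.imwrite(f'pics/{n}0.png',f['color'][:,:,::-1])
    np.save(f'{n}0.npy',f,allow_pickle=True)
E
```

```text
0.0 [ 0.25119158 -0.5719532   0.23072686] [-3.14047970e+00  6.59943410e-05  4.13894377e-01] [0.48810392 0.06736022 0.22955904] 0.08548743712209905 0.0187
scene {'fx': 414.2454, 'fy': 414.2454, 'cx': 276.7234, 'cy': 203.9126, 'eye': [1.114, -0.0753, 0.7671], 'orientation': [-2.4681, -0.0047, 1.3251]}
top {'fx': 418.0084, 'fy': 418.0084, 'cx': 282.5567, 'cy': 213.3498, 'eye': [0.4398, 0.0302, 1.0398], 'orientation': [-2.9674, 0.0244, -1.5591]}
```

View pics/top0.png

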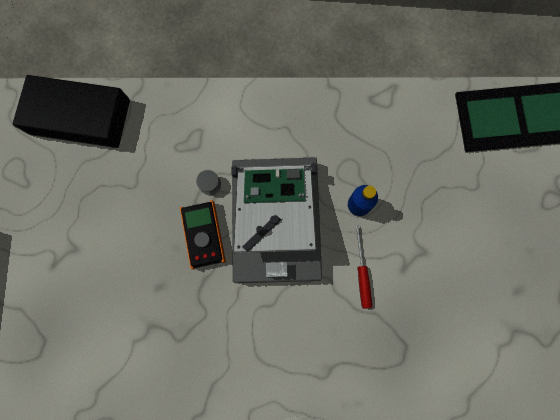

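View pics/scene0.png

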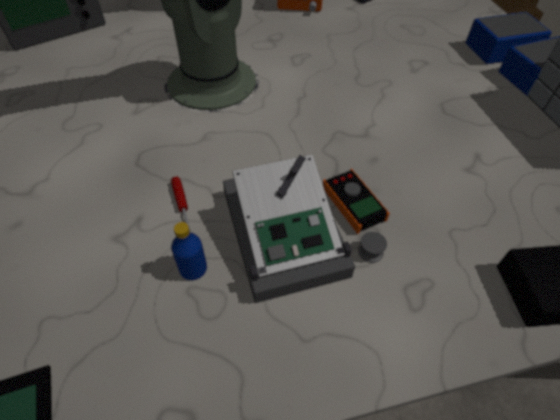

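Top view: fixture spans about cols 233–321, rows 158–283 (front at the bottom), keeper near (277,270), latch pivot near (275,222), bar end near (247,247). I'll zoom in to measure.

```bash
python3 - <<'E'
import cv2
a=cv2.imread('pics/top0.png')[150:290,215:335]
a=cv2.convertScaleAbs(a,alpha=1.5,beta=20)
cv2.imwrite('pics/topc.png',cv2.resize(a,None,fx=4.2,fy=4.2,interpolation=cv2.INTER_CUBIC))
E
```

```text
(no output)
```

View pics/topc.png

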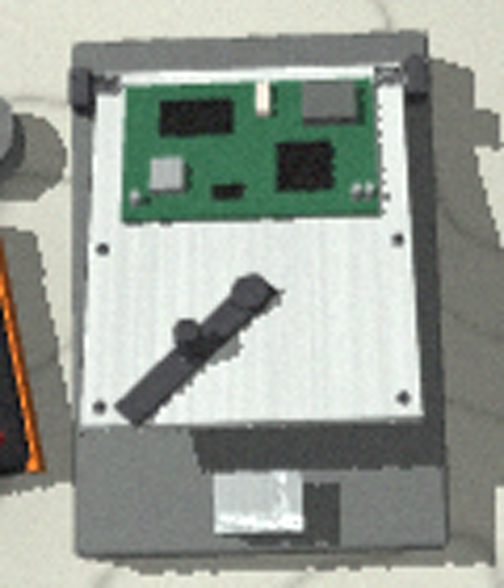

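```bash
cat > h.py <<'E'
import numpy as np
from scipy.spatial.transform import Rotation as R
def ray(f,u,v):
    d=np.array([(u-f['cx'])/f['fx'],(v-f['cy'])/f['fy'],1.])
    return np.array(f['eye']),R.from_euler('xyz',f['orientation']).apply(d)
def onplane(f,u,v,z):
    e,d=ray(f,u,v); return e+d*(z-e[2])/d[2]
def plate(d,y,h,T):  # fixture coords; h over plate top
    h=h+.005
    return np.array([.115-d*np.cos(T)+h*np.sin(T),y,.063+d*np.sin(T)+h*np.cos(T)])
def world(fx,p):
    c,s=np.cos(fx[2]),np.sin(fx[2]); return np.array([fx[0]+c*p[0]-s*p[1],fx[1]+s*p[0]+c*p[1],p[2]])
E
python3 - <<'E'
from h import *
from scipy.optimize import least_squares
f=np.load('top0.npy',allow_pickle=True).item()
T=.36
pts=[((74,45),(.15,.105,.05)),((427,33),(.15,-.105,.05)),((78,550),(-.15,.105,.05)),((442,544),(-.15,-.105,.05)),
((214,475),(-.107,.024,.083)),((300,473),(-.107,-.024,.083)),((302,532),(-.139,-.024,.083)),((216,535),(-.139,.024,.083)),
((80,425),plate(.215,.088,0,T)),((421,415),plate(.215,-.088,0,T)),((254,288),plate(.145,0,.011,T))]
def res(p):
    return np.concatenate([(onplane(f,215+(u+.5)/4.2-.5,150+(v+.5)/4.2-.5,P[2])-world(p,P))[:2] for (u,v),P in pts])
s=least_squares(res,[.5,0,0],loss='soft_l1',f_scale=.003);print(s.x);print((s.fun.reshape(-1,2)*1e3).round(1).tolist())
np.save('fix.npy',s.x)
# latch: bar end and post on tilted plate
def onpl(u,v,h):
    e,d=ray(f,215+u/4.2-.4,150+v/4.2-.4)
    Ri=R.from_euler('z',-s.x[2]); e=Ri.apply(e-[s.x[0],s.x[1],0]); d=Ri.apply(d)
    n=np.array([np.sin(T),0,np.cos(T)]); P0=plate(0,0,h,T); t=n@(P0-e)/(n@d); q=e+t*d
    return np.array([-(q-P0)@[np.cos(T),0,-np.sin(T)],q[1]])
for n,u,v,h in [('boss',254,288,.011),('post',186,329,.031),('end',128,412,.006)]:
    q=onpl(u,v,h);print(n,q, np.arctan2(q[1],q[0]-.145),np.hypot(q[1],q[0]-.145))
E
```

```text
[0.60207049 0.07319067 0.03530063]
[[-2.6, -1.3], [-1.9, 1.5], [4.4, -2.5], [2.6, 4.4], [-0.9, -0.5], [-1.0, 0.8], [-0.7, 0.5], [-1.1, -1.1], [0.2, -0.1], [0.8, 1.5], [1.9, -2.0]]
boss [ 0.1428941  -0.00203064] -2.374385545945801 0.002925455165156284
post [0.17735446 0.03170063] 0.7751912262983667 0.04529614465267245
end [0.21096297 0.06280833] 0.7609050704064642 0.0910823791455444
```

Keeper at crop (258,505), boss (254,288), post (186,329), bar end (128,412). Fit: the fixture is at (0.602, 0.073) with yaw 0.035, and the latch is at about 0.77 rad. 

Plan: shut the fingers, press the strip on the +y side of the bar, then slide to -y while pressing.

```bash
cat >> h.py <<'E'
def to(s,p,yaw):  # shift (mm) and turn (deg) in tool axes to fixture point p
    F=np.load('fix.npy'); r=R.from_euler('xyz',s['tool_rot']); w=world(F,np.array(p))
    g=R.from_euler('xyz',[np.pi,0,yaw])
    return (r.inv().apply(w-s['position'])*1e3).round(1),(r.inv()*g).as_rotvec(degrees=True).round(2)
def infix(s):
    F=np.load('fix.npy'); return (R.from_euler('z',-F[2]).apply(s['position']-[F[0],F[1],0])*1e3).round(1)
E
python3 - <<'E'
from h import *
from workcell import observe
s=observe();print(to(s,(-.05,.07,.30),.035),to(s,(-.05,.07,.20),.035))
f=np.load('top0.npy',allow_pickle=True).item();print('bottle cap',onplane(f,370,192,.15))
E
```

```text
(array([ 560.1, -533.3,  -68.7]), array([-6.00e-02,  2.00e-02,  2.17e+01])) (array([ 560.1, -533.2,   31.3]), array([-6.00e-02,  2.00e-02,  2.17e+01]))
bottle cap [ 0.64462771 -0.13556704  0.15      ]
```

Call:
send_rows --plan "0 0 -0.035 0 0 0 0; 0.02 -0.02 -0.07 0 0 4 0; 0.05 -0.048 -0.07 0 0 8 0; 0.08 -0.076 -0.07 0 0 12 0; 0.11 -0.104 -0.07 0 0 16 0; 0.14 -0.133 -0.07 0 0 21.7 0; 0.17 -0.162 -0.07 0 0 21.7 0; 0.2 -0.19 -0.07 0 0 21.7 0; 0.23 -0.219 -0.07 0 0 21.7 0; 0.26 -0.248 -0.07 0 0 21.7 0" --grip_force 40

```text
clock: 0.93
position: [0.3897, -0.2388, 0.3013]
tool_rot: [3.141, 0.0, 0.035]
force: [1.0, -0.2, -0.6]
grip_width: 0.0
finger_force: 0.0
```

```bash
python3 - <<'E'
from h import *
from workcell import observe
s=observe();print(s['clock'],s['qpos'],s['position'],s['tool_rot'],s['force'],s['grip_width'],to(s,(-.05,.07,.2),.035))
E
```

```text
0.9333 [ 0.53633911  0.17536283 -0.13415727  1.92489012  0.02724158  1.04309978
 -1.1453257 ] [ 0.38972867 -0.23877082  0.30129226] [3.14143720e+00 1.33289504e-04 3.49764516e-02] [ 0.9891226  -0.16879814 -0.55954627] 1.2944120684225287e-05 (array([ 173.1, -374.3,  101.2]), array([ 0.01,  0.01, -0.  ]))
```

Call:
send_rows --plan "0.016 -0.035 0 0 0 0 0; 0.034 -0.073 0 0 0 0 0; 0.052 -0.111 0 0 0 0 0; 0.07 -0.149 0 0 0 0 0; 0.088 -0.187 0 0 0 0 0; 0.106 -0.225 0 0 0 0 0; 0.124 -0.263 0 0 0 0 0; 0.14 -0.3 0 0 0 0 0; 0.156 -0.337 0 0 0 0 0; 0.173 -0.374 0.02 0 0 0 0"

```text
clock: 1.77
position: [0.5496, 0.1391, 0.2851]
tool_rot: [-3.14, -0.004, 0.035]
force: [1.8, -0.3, 0.8]
grip_width: -0.0004
finger_force: 0.0
```

```bash
python3 - <<'E'
from h import *
from workcell import observe,imaging
import cv2
s=observe();print(s['clock'],s['qpos'],s['position'],s['tool_rot'],s['force'],infix(s))
f=imaging.grab_frame('scene');cv2.imwrite('pics/s1.png',cv2.resize(f['color'][100:310,180:460,::-1],None,fx=2.5,fy=2.5))
E
```

```text
1.7667 [-0.08531591  0.39096238 -0.36196955  1.68151204  0.15284324  1.09275522
 -2.02760119] [0.54957028 0.13908971 0.28513475] [-3.14023995 -0.00395515  0.03543501] [ 1.78190639 -0.26030408  0.79483574] [-50.1  67.7 285.1]
```

View pics/s1.png

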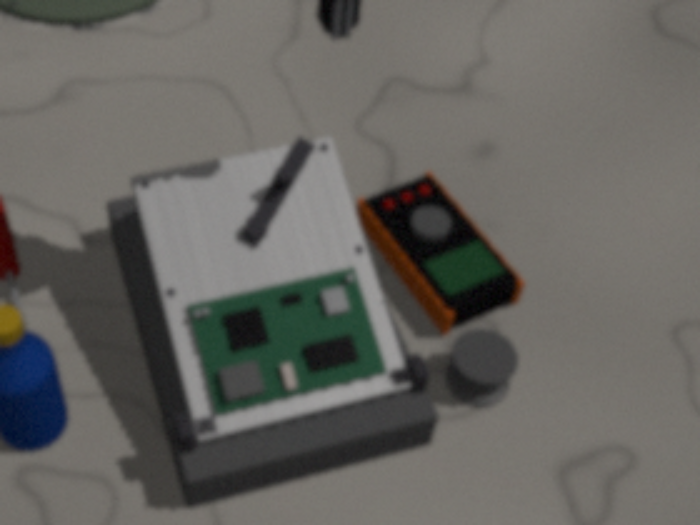

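Picture: the fingertip is above the bench at crop (340,30), the bar runs from (245,238) to (305,145) and nothing is disturbed. I'll shift to x≈-35 and descend to just above the tilted plate.

Call:
send_rows --plan "0.015 -0.002 0.03 0 0 0 0; 0.015 -0.002 0.06 0 0 0 0; 0.015 -0.002 0.09 0 0 0 0; 0.015 -0.002 0.12 0 0 0 0; 0.015 -0.002 0.14 0 0 0 0; 0.015 -0.002 0.15 0 0 0 0; 0.015 -0.002 0.155 0 0 0 0; 0.015 -0.002 0.16 0 0 0 0; 0.015 -0.002 0.165 0 0 0 0; 0.015 -0.002 0.17 0 0 0 0"

```text
clock: 2.65
position: [0.5636, 0.1387, 0.1137]
tool_rot: [-3.141, -0.002, 0.035]
force: [-1.8, 0.5, 4.7]
grip_width: -0.0003
finger_force: 2.1
```

```bash
python3 - <<'E'
from h import *
from workcell import observe,imaging
s=observe();print(s['clock'],s['qpos'],s['tool_rot'],s['force'],infix(s))
E
```

```text
2.65 [-0.12484648  0.61375367 -0.30989969  1.80826639  0.25878582  0.75751166
 -2.1065124 ] [-3.14120292e+00 -1.67254432e-03  3.48681202e-02] [-1.83237642  0.5257103   4.69618604] [-36.1  66.8 113.7]
```

Call:
send_rows --plan "0 -0.001 0.006 0 0 0 0; 0 -0.002 0.012 0 0 0 0; 0 -0.003 0.018 0 0 0 0; 0 -0.003 0.024 0 0 0 0; 0 -0.003 0.03 0 0 0 0; 0 -0.003 0.034 0 0 0 0; 0 -0.003 0.038 0 0 0 0; 0 -0.003 0.041 0 0 0 0; 0 -0.003 0.041 0 0 0 0; 0 -0.003 0.041 0 0 0 0"

```text
clock: 3.48
position: [0.5627, 0.1416, 0.0724]
tool_rot: [3.141, 0.0, 0.035]
force: [-5.3, 0.5, 9.8]
grip_width: -0.0004
finger_force: 4.4
```

```bash
python3 - <<'E'
from h import *
from workcell import observe,imaging
s=observe();print(s['clock'],s['tool_rot'],s['force'],infix(s))
E
```

```text
3.4833 [3.14148854e+00 2.14572067e-04 3.50326918e-02] [-5.3257792   0.51830928  9.83207365] [-37.   69.8  72.4]
```

Call:
send_rows --plan "0 0 0.002 0 0 0 0; 0 0 0.004 0 0 0 0; 0 0 0.006 0 0 0 0; 0 0 0.006 0 0 0 0; 0 0 0.006 0 0 0 0"

```text
clock: 3.9
position: [0.5628, 0.1416, 0.0675]
tool_rot: [3.141, -0.0, 0.035]
force: [-12.2, -3.6, 28.7]
grip_width: 0.0
finger_force: 14.7
```

```bash
python3 - <<'E'
from h import *
from workcell import observe,imaging
import cv2
s=observe();print(s['clock'],s['tool_rot'],s['force'],infix(s))
f=imaging.grab_frame('scene');cv2.imwrite('pics/s2.png',cv2.resize(f['color'][100:310,180:460,::-1],None,fx=2.5,fy=2.5))
E
```

```text
3.9 [ 3.14126403e+00 -3.08658408e-04  3.49578308e-02] [-12.19548678  -3.60276591  28.68399607] [-36.9  69.8  67.5]
```

View pics/s2.png

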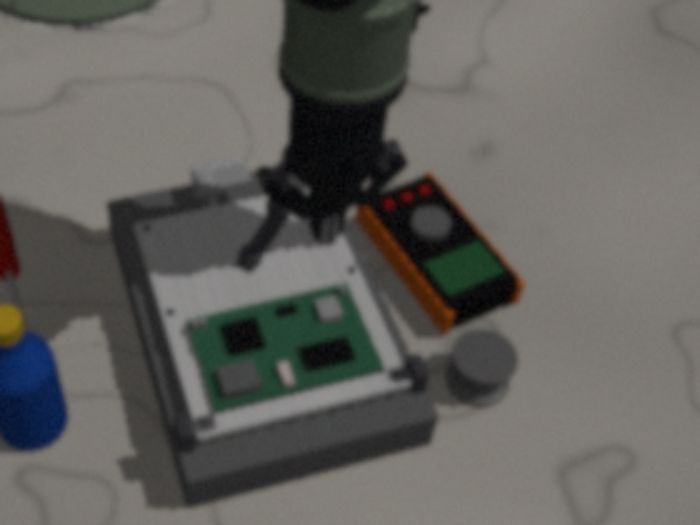

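The plate is level and held at 29 N, with the fingertip at crop (325,230) and the bar free at (265,235). Now the sweep toward the closed position.

Call:
send_rows --plan "-0.003 0.004 0 0 0 0 0; -0.006 0.008 0 0 0 0 0; -0.01 0.012 0 0 0 0 0; -0.013 0.016 0 0 0 0 0; -0.016 0.02 0 0 0 0 0; -0.02 0.024 0 0 0 0 0; -0.023 0.028 0 0 0 0 0; -0.026 0.032 0 0 0 0 0; -0.026 0.032 0 0 0 0 0"

```text
clock: 4.7
position: [0.5401, 0.1103, 0.0678]
tool_rot: [-3.139, -0.006, 0.036]
force: [2.0, 5.4, 16.0]
grip_width: -0.0001
finger_force: 8.5
```

```bash
python3 - <<'E'
from h import *
from workcell import observe,imaging
import cv2
s=observe();print(s['clock'],s['tool_rot'],s['force'],s['moment'],infix(s))
f=imaging.grab_frame('scene');cv2.imwrite('pics/s3.png',cv2.resize(f['color'][140:260,220:380,::-1],None,fx=4,fy=4))
E
```

```text
4.7 [-3.13863428 -0.00562553  0.03553514] [ 1.97560634  5.37229941 16.04047795] [ 1.27202875 -0.32891551  0.02530343] [-60.6  39.3  67.8]
```

View pics/s3.png

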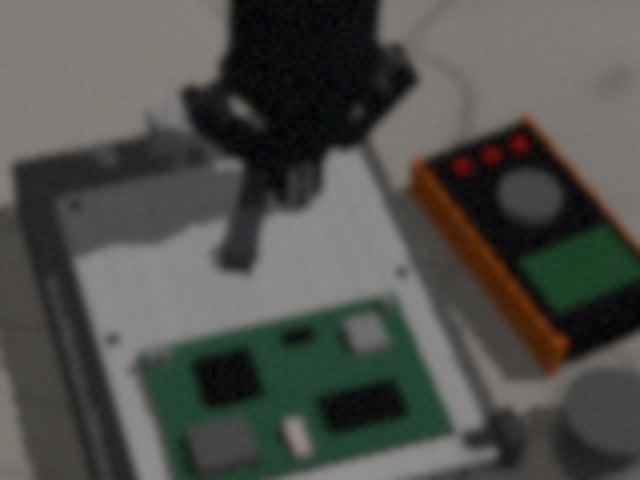

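The bar (crop (240,230)–(255,170)) is swinging with the fingertip at (300,190) beside it, and the plate is still down. I'll continue with slightly more down-force.

Call:
send_rows --plan "-0.002 0.003 0.0006 0 0 0 0; -0.005 0.006 0.0006 0 0 0 0; -0.007 0.008 0.0006 0 0 0 0; -0.009 0.01 0.0006 0 0 0 0; -0.01 0.012 0.0006 0 0 0 0; -0.01 0.013 0.0006 0 0 0 0; -0.01 0.014 0.0006 0 0 0 0; -0.01 0.014 0.0006 0 0 0 0"

```text
clock: 5.42
position: [0.5313, 0.0976, 0.0675]
tool_rot: [-3.137, -0.007, 0.037]
force: [1.3, 13.0, 20.5]
grip_width: 0.0001
finger_force: 11.0
```

```bash
python3 - <<'E'
from h import *
from workcell import observe,imaging
import cv2
s=observe();print(s['clock'],s['tool_rot'],s['force'],s['moment'],infix(s))
E
```

```text
5.4167 [-3.13718796 -0.00699908  0.03667465] [ 1.31858414 12.96483343 20.49942524] [ 2.98709493 -0.50264415  0.03806843] [-69.8  26.8  67.5]
```

Call:
send_rows --plan "0 0.001 0 0 0 0 0; 0 0.002 0 0 0 0 0; 0 0.003 0 0 0 0 0; 0 0.004 0 0 0 0 0; 0 0.004 0 0 0 0 0"

```text
clock: 5.83
position: [0.5311, 0.0941, 0.0675]
tool_rot: [-3.137, -0.006, 0.037]
force: [-0.4, 16.5, 22.1]
grip_width: 0.0003
finger_force: 12.0
```

```bash
python3 - <<'E'
from h import *
from workcell import observe,imaging
import cv2
s=observe();print(s['clock'],s['tool_rot'],s['force'],s['moment'],infix(s))
f=imaging.grab_frame('scene');a=f['color'][140:260,220:380,::-1]
g=imaging.grab_frame('top')['color'][190:290,215:335,::-1]
cv2.imwrite('pics/s4.png',np.hstack([cv2.resize(a,(533,400)),cv2.resize(g,(480,400))])[:, :1013][:, :][::1]) if 0 else cv2.imwrite('pics/s4.png',np.hstack([cv2.resize(a,(400,300)),cv2.convertScaleAbs(cv2.resize(g,(360,300)),alpha=1.5,beta=20)]))
E
```

```text
5.8333 [-3.1368418  -0.00634893  0.03713884] [-0.4158943  16.50124307 22.08189092] [3.6166895  0.11457452 0.00633474] [-70.2  23.4  67.5]
```

View pics/s4.png

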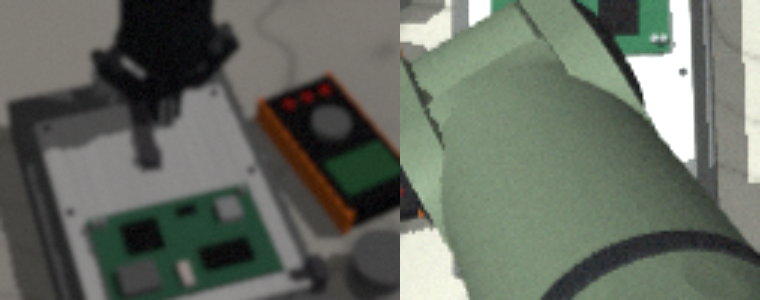

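The scene half shows the bar (crop (148,155) to (140,105)) nearly pointing to the front; the arm hides the top view. I'll keep pushing until it stops.

Call:
send_rows --plan "0 0.001 0 0 0 0 0; 0 0.002 0 0 0 0 0; 0 0.003 0 0 0 0 0; 0 0.003 0 0 0 0 0; 0 0.003 0 0 0 0 0"

```text
clock: 6.35
position: [0.5311, 0.0911, 0.0675]
tool_rot: [-3.137, -0.006, 0.037]
force: [-1.1, 17.0, 22.8]
grip_width: -0.0005
finger_force: 12.2
```

```bash
python3 - <<'E'
from h import *
from workcell import observe
s=observe();print(s['clock'],s['tool_rot'],s['force'],s['moment'],infix(s))
E
```

```text
6.35 [-3.13697001 -0.00621629  0.0371869 ] [-1.14683682 17.01753622 22.8468849 ] [3.69223523 0.27990183 0.0480125 ] [-70.3  20.4  67.5]
```

Call:
send_rows --plan "0 0.001 0 0 0 0 0; 0 0.002 0 0 0 0 0; 0 0.003 0 0 0 0 0; 0 0.004 0 0 0 0 0; 0 0.004 0 0 0 0 0"

```text
clock: 6.77
position: [0.5311, 0.0894, 0.0675]
tool_rot: [-3.134, -0.007, 0.039]
force: [-3.3, 29.9, 21.4]
grip_width: 0.0001
finger_force: 19.5
```

```bash
python3 - <<'E'
from h import *
from workcell import observe
s=observe();print(s['clock'],s['tool_rot'],s['force'],s['moment'],infix(s))
E
```

```text
6.7667 [-3.13439968 -0.00661583  0.03895649] [-3.25287224 29.94597736 21.40952686] [ 6.1182442   0.57394286 -0.07580233] [-70.3  18.7  67.5]
```

```bash
python3 - <<'E'
from h import *
from workcell import imaging
import cv2
f=imaging.grab_frame('scene');a=f['color'][150:230,230:330,::-1]
g=imaging.grab_frame('wrist')['color'][:,:,::-1]
cv2.imwrite('pics/s5.png',np.hstack([cv2.convertScaleAbs(cv2.resize(a,(375,300),interpolation=cv2.INTER_CUBIC),alpha=1.6,beta=10),cv2.convertScaleAbs(cv2.resize(g,(400,300)),alpha=1.6,beta=10)]))
E
```

```text
(no output)
```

View pics/s5.png

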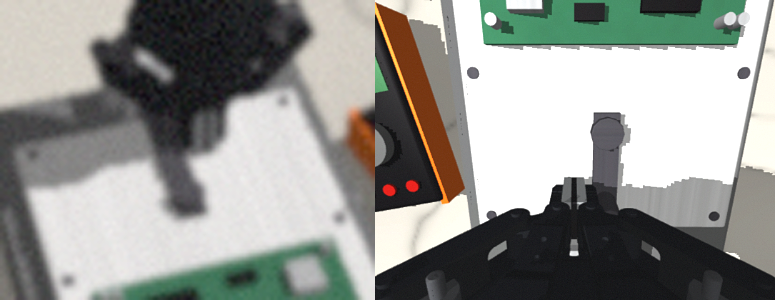

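The wrist view shows the bar (cols 593–620, rows 113–185) running parallel to the board's normal and centred on the boss, so the angle is ≈0 and it is at its stop. I'll add a small extra push, back off sideways, then ease up.

Call:
send_rows --plan "0 0.0005 0 0 0 0 0; 0 0.0005 0 0 0 0 0; 0 -0.002 0 0 0 0 0; 0 -0.005 0 0 0 0 0; 0 -0.008 0 0 0 0 0; 0 -0.01 -0.002 0 0 0 0; 0 -0.01 -0.004 0 0 0 0; 0 -0.01 -0.007 0 0 0 0; 0 -0.01 -0.01 0 0 0 0; 0 -0.01 -0.014 0 0 0 0"

```text
clock: 7.7
position: [0.5285, 0.0934, 0.0796]
tool_rot: [-3.141, 0.0, 0.035]
force: [0.4, -0.1, 0.3]
grip_width: -0.0001
finger_force: 0.0
```

```bash
python3 - <<'E'
from h import *
from workcell import observe
s=observe();print(s['clock'],s['tool_rot'],s['force'],s['moment'],infix(s))
E
```

```text
7.7 [-3.14149051e+00  5.89782655e-05  3.51191845e-02] [ 0.4262963  -0.09542072  0.33079317] [-0.01106188  0.01830688 -0.05084492] [-72.8  22.8  79.6]
```

The force is zero and the plate is staying down. I'll go straight up, then retreat to clear the view.

Call:
send_rows --plan "0 0 -0.02 0 0 0 0; 0 0 -0.05 0 0 0 0; 0 0 -0.085 0 0 0 0; 0 0 -0.12 0 0 0 0; 0 0 -0.155 0 0 0 0; 0 0 -0.19 0 0 0 0; 0 0 -0.22 0 0 0 0; -0.015 0.03 -0.22 0 0 0 0; -0.03 0.06 -0.22 0 0 0 0; -0.045 0.095 -0.22 0 0 0 0"

```text
clock: 8.53
position: [0.4862, -0.0033, 0.2999]
tool_rot: [-3.141, -0.001, 0.037]
force: [1.5, -1.2, -0.8]
grip_width: 0.0001
finger_force: 0.0
```

Call:
send_rows --plan "-0.015 0.035 0 0 0 0 0; -0.03 0.07 0 0 0 0 0; -0.045 0.105 0 0 0 0 0; -0.06 0.14 0 0 0 0 0; -0.075 0.175 0 0 0 0 0; -0.09 0.21 0 0 0 0 0; -0.105 0.245 0 0 0 0 0; -0.12 0.28 0 0 0 0 0; -0.12 0.31 0 0 0 0 0; -0.12 0.31 0 0 0 0 0"

```text
clock: 9.37
position: [0.3762, -0.3223, 0.2994]
tool_rot: [3.14, 0.0, 0.029]
force: [-0.0, 0.6, -1.0]
grip_width: -0.0001
finger_force: 0.0
```

```bash
python3 - <<'E'
from h import *
from workcell import imaging,observe
import cv2
print(observe()['clock'],observe()['force'])
g=imaging.grab_frame('top')['color'][150:290,175:385,::-1]
cv2.imwrite('pics/t6.png',cv2.convertScaleAbs(cv2.resize(g,None,fx=3.8,fy=3.8,interpolation=cv2.INTER_CUBIC),alpha=1.5,beta=20))
E
```

```text
9.3667 [-0.03750438  0.59482301 -1.04077543]
```

View pics/t6.png

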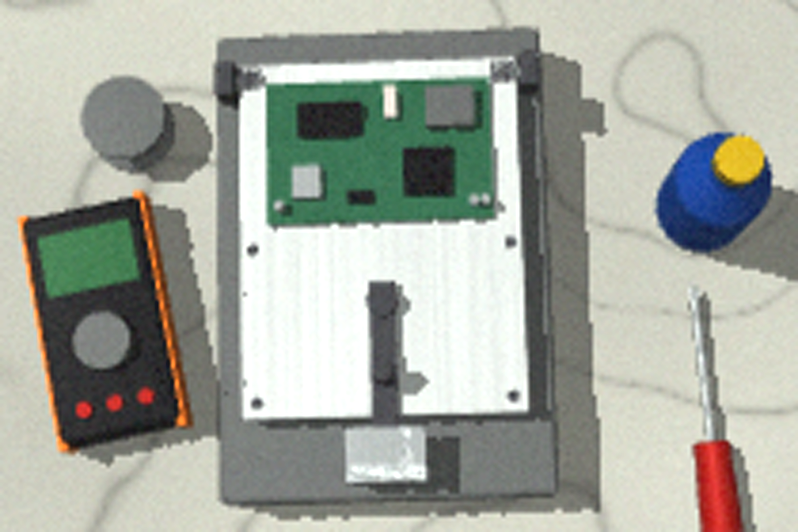

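The bar runs straight from the boss (382,295) under the keeper lip (386,455), parallel to the fixture axis. The plate is level and everything around the fixture is undisturbed, so I'm handing in.

```bash
python3 -c "
from workcell import bot
print(bot.job_done())"
```

```text
the job is handed in; nothing more can be done
None
```

The plate is pressed level and held by the latch bar, which is swung fully home under the keeper; the board and the things around the fixture were left alone, and the job was handed in at about 9.4 s.

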